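Shim the rocking blade-inspection stand

TASK

The blade-inspection stand rocks because its foot under the orange nut is too short. Push the yellow wedge along the bench, thin end first, under the middle of that short foot until the far foot comes down on the bench and the stand sits level and no longer rocks, without shoving the stand along. Only push the wedge with the fingertips: do not lift it, do not touch the stand, leave the bottle, swab tub and sheathed knife alone, and finish clear of everything with the wedge left in place.

Things in the scene. Friction and masses are not known exactly. Their poses are not given: they have to be found in the camera images.
- stand: Inspection stand, loose, 1.6-2.5 kg. Grey plate 180 x 120 mm (x, y), 14 thick, top 38 mm up when level; feet at x +-75, y +-70 mm on dark bars 30 mm wide under x = +-75, reaching y = +-85. Origin: its centre at bench level when level; z axis vertical = level. Starts leaning 0.088 rad onto the short foot (+75, -70), rocked about the line through feet (75, 70) and (-75, -70).
- column_top (a point): Top of the stand's 22 mm steel column, 248 mm above the bench when level, at (34, -25) mm on the stand; an arm below it holds a dial gauge towards the stand's -x. Keep the gripper off it.
- orange_nut (a point): Middle of the top of the orange nut (24 mm across) above the short foot, at (+75, -70) mm on the stand, 46 mm above the bench when level.
- short_foot (a point): Middle of the underside of the short foot, right below the orange nut: rubber ball-shaped foot 28 mm across, 18 mm radius below, 9 mm shorter than the others; starts down on the bench. The wedge comes under it from the stand's -y side. It carries about 3 to 6 N until the stand is level; pushed further, the load doubles, the wedge jams and the stand itself is shoved along.
- far_foot: Full-length foot diagonally opposite the short one, at (-75, +70) mm on the stand, same shape, steel nut. Origin: middle of its underside; 9 mm up at the start, on the bench once the rocking has stopped.
- shim: Yellow wedge, 60 g, 110 mm long (x), 44 wide (y), 18 thick at the upright heel face (-x end), sloping evenly to 2 mm at the toe (+x). Lies loose and flat, toe roughly towards the short foot. Origin: centre of underside. The far foot touches down with the short foot's middle about 45 mm in from the toe (65 from the heel); 48 seats it firmly. It stays put when let go.
- shim_toe (a point): Middle of the wedge's thin edge, at bench level; it starts about 55 to 145 mm from the short foot, pointing up to about 0.5 rad beside it.
- shim_heel (a point): Middle of the lower edge of the wedge's upright 18 mm high, 44 mm wide heel face, at bench level: push this face. Turning the pushing line a little while pushing steers the wedge. It needs about 1 N sliding free, 4 to 12 N under the foot.
- bottle: Clear plastic bottle with white cap, 48 mm across, 105 mm tall, standing near the work; leave alone. Origin: centre of its underside.
- swab_tub: Clear tub of cotton swabs, 64 mm across, about 82 mm tall; leave alone. Origin: centre of its underside.
- knife: Kitchen knife in a black sheath lying flat, about 315 mm long (handle 125 x 24 x 20 mm to -x, sheath 190 x 46 x 12 mm to +x); leave alone. Origin: on its underside, at the handle's end nearest the sheath.
Mind the look-alikes: they are no part of the job. Of the things like the shim, leave any that is blue; of the rest the smaller one is meant.

How it is judged:
At the end, for the whole second after the job is handed in: Far foot bearing on the bench (over 0.3 N), wedge bearing under the short foot (over 0.5 N) within 18 mm of its centre line, stand tilted under 0.015 rad and moved under 30 mm, wedge flat (under 0.05 rad), both at rest (contact force between far_foot and anything else above 0.3 N and contact force between shim and stand above 0.5 N and angle between stand's own z axis and vertical below 0.015 rad and y of short_foot in the frame of shim between -0.018 and 0.018 m and distance of stand from where it was at the start of the episode below 0.03 m and angle between shim's own z axis and vertical below 0.05 rad and linear speed of each of stand, shim below 0.01 m/s); the robot touches nothing.
It fails at once if the wedge is lifted off the bench (height (world z) of shim above 0.01 m).
It fails at once if the wedge is tipped up (angle between shim's own z axis and vertical above 0.25 rad).
It fails at once if the robot handles the stand itself (contact force between any of the fingers, the arm and stand above 2 N).
It fails at once if the stand is shoved away (distance of stand from where it was at the start of the episode above 0.03 m).
It fails at once if a bystander is disturbed (distance of any of bottle, swab_tub, knife from where it was at the start of the episode above 0.015 m).
It also fails if it takes over 58 s, if anything falls off the work surface, if the arm or the gripper's body presses on something with over 40 N, if the wrist force passes 120 N, or if a joint passes its speed limit or range.

ROBOT

A 7-joint arm with a two-finger parallel gripper is mounted at the origin on the work surface. World frame = base frame: x ahead of the robot, y to its left, z up, the work surface at z = 0. Lengths are in m, angles in rad, forces in N, time in s.
With the tool pointing down it reaches from about 0.4 to 0.875 m from the base axis. Payload 19.3 kg.
Tool frame: the origin (TCP) lies at the very end of the fingers, on their centre line; the grasp point (between the pads) lies bot.tcp_to_grasp behind it (bot.tcp_to_grasp is the distance from the TCP to the grasp point, in m); z points along the fingers, y is the direction in which the jaws open and shut (so a half turn about z gives the same grasp; the last joint's range is limited). The gripper opens to 85 mm and grips with 20 to 120 N. Pads are 22 mm wide; open, the fingers measure 114 mm over their backs; the gripper's body (76 mm by 85 mm) begins 54 mm behind the grasp point. The pads swing forward as they close: fully open they stand 13 mm farther back than shut.
Start: joints at [-1.243, 0.521, -0.036, 1.599, 0.021, 1.021, -0.113], TCP at [0.242, 0.576, 0.231] pointing down, gripper open.
Joint ranges: [-2.91, 2.91], [-0.3, 2.13], [-1.5, 1.42], [0.17, 2.43], [-1.26, 4.41], [0.16, 1.93], [-2.52, 2.52]. Speed limits (rad/s): [1.89, 1.89, 2.39, 2.39, 3.01, 3.01, 3.01].

INTERFACE

Orientations are given as [roll, pitch, yaw] about the fixed x, y, z axes, in that order (R = Rz(yaw) Ry(pitch) Rx(roll)).
In Python, from workcell import bot gives the robot as it stands.
- The arm moves only by the tool servo_tool, never from a script. Its argument "targets" is a list of rows, each a list of 2 entries, a list of its own where there are three numbers: the shift along the tool's x, y, z in units of 0.05 m (1.0 is 0.05 m), then the turn about the tool's z in units of 5 degrees (1.0 is 5 degrees). A call has 1 to 12 rows; each row shifts and turns the commanded pose from where the row before left it, along the tool's axes as they then stand; what a row does not reach is not made up. A row lasts 1/8 s, in which the tool goes at most 62.5 mm and 10.7 degrees, less where a joint would pass 70% of its speed; a pose out of reach is approached as far as the arm can. A call with a number of a shift or a turn outside -1 to 1 is refused whole. A call with a gripper value outside its range is refused whole. "gripper" is the opening, from -1 (shut) to 1 (fully open), so that 0 is half open, set as the call begins (left out, the last holds). The fingers move at their own pace and stop on an object; "newtons" is the grip in N (left out, the last holds). Time passes only in rows, so rows that do not move let the fingers close. It gives the time, the measured TCP pose, the force and the opening at its end, in the units of the state.
- bot.observe(): the state, without advancing time (a new reading comes with each control period).
- bot.grab_frame(name): name is "scene" or "top"; returns the picture (384x512x3 uint8, blue, green, red); there is no depth.
- bot.get_calibration(name): a dict with "fx", "fy", "cx", "cy" (pixels), "k1" (the pictures are not rectified: a ray, as slopes to the right and down, at radius r is drawn at 1 + k1 r^2 times it, then the intrinsics apply), "pose" (4x4, takes a point from camera to world coordinates). Camera axes: x right, y up, looking along -z (the intrinsics and any distortion apply to the point x, -y, -z); pixel columns grow to the right and rows downward; lengths in m; the calibration is good to about 2 mm. A picture is of the moment at which its call begins. get_calibration takes no time and is no camera call.
- bot.job_done(): hands the job in, once; it reports no verdict.
The state is a dict: "clock": time; "qpos": joint angles; "qd": joint speeds; "joint_efforts": joint torques, N m; "position": TCP position; "tool_rot": TCP orientation; "force": force on the tool from outside, world axes, zero at the start; "moment": the same for the moment, N m; "grip_width": finger opening in m.
Only numpy, scipy, OpenCV 4.12 (cv2) and the standard library are available. Lean on these libraries where they do the work, as an engineer would, in place of code of your own. Each camera call takes 0.05 s, during which the arm holds its last target.

## Working session

There is one attempt and no reset: what is moved stays moved. The work goes in short steps, Python scripts to look and compute and a tool call to move; the robot and the scene stay as the last step left them, time stands still between calls to the robot, and variables do not carry over. Pictures are saved under pics/ and viewed, and the job is handed in when it is done.

Besides the shell and the picture viewer there is one more tool, called after "Request:" by a JSON object that holds its "name" and its "arguments", one argument or row to a line. servo_tool: Moves the arm, as the interface text tells. Its arguments: {"type":"object","properties":{"targets":{"type":"array","items":{"type":"array"}},"gripper":{"type":"number"},"newtons":{"type":"number"}},"required":["targets"]}

```bash
mkdir -p pics; ls; python3 - <<'E'
from workcell import bot
import cv2
print(bot.observe(), bot.tcp_to_grasp)
for n in("scene","top"):
    cv2.imwrite(f"pics/{n}0.png",bot.grab_frame(n)); print(n,bot.get_calibration(n))
E
```

```text
pics
{'clock': 0.0, 'qpos': array([-1.24317753,  0.52202661, -0.03630467,  1.59998722,  0.02117204,
        1.0210586 , -0.11279511]), 'qd': array([-1.21992382e-04, -4.44359944e-04, -2.58057508e-03,  1.20736841e-04,
       -8.05678022e-04,  8.33820615e-05, -1.35185103e-03]), 'joint_efforts': array([ 3.12675766e-04, -9.27100682e+01,  1.97969645e+00, -3.69936490e+01,
        1.78399240e-02,  8.18023720e-03, -5.81982044e-05]), 'position': array([0.24204453, 0.57588429, 0.23072556]), 'tool_rot': array([-3.14049859e+00,  6.37497055e-05,  2.74373410e+00]), 'force': array([-0.54564684, -0.35605513, -1.00372963]), 'moment': array([-0.0136612, -0.0720056,  0.028289 ]), 'grip_width': 0.08534883891084281} 0.0187
scene {'fx': 408.02397853068055, 'fy': 408.02397853068055, 'cx': 259.2822253101058, 'cy': 193.3939172676203, 'k1': 0.0076614685194492625, 'pose': array([[ 0.48230073, -0.6993215 ,  0.52757506,  1.13348345],
       [ 0.87589193,  0.39468062, -0.27756178, -0.33166669],
       [-0.01411873,  0.59596699,  0.80288481,  0.99541816],
       [ 0.        ,  0.        ,  0.        ,  1.        ]])}
top {'fx': 411.626031870226, 'fy': 411.626031870226, 'cx': 250.41812476792956, 'cy': 193.11318823314022, 'k1': -0.0984852988783354, 'pose': array([[-0.00731269,  0.98946216, -0.14460688,  0.43056962],
       [-0.9999691 , -0.00681835,  0.00391383, -0.01611301],
       [ 0.0028866 ,  0.14463103,  0.98948145,  1.18401078],
       [ 0.        ,  0.        ,  0.        ,  1.        ]])}
```

View pics/scene0.png

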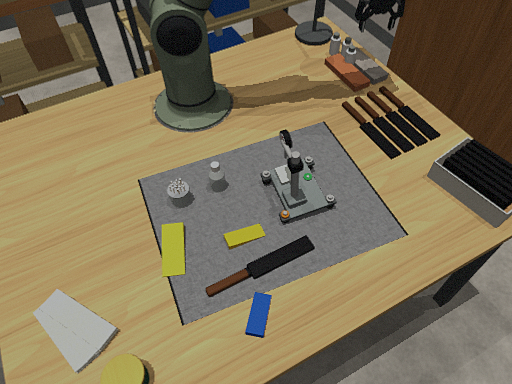

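View pics/top0.png

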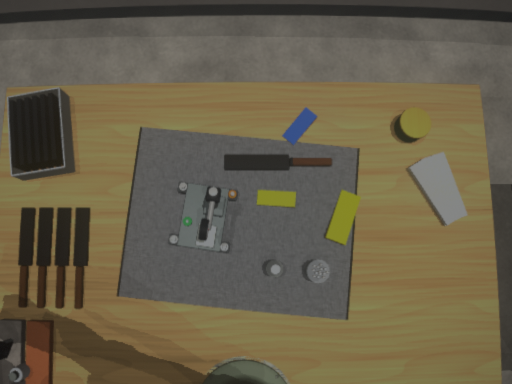

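```bash
cat > h.py <<'E'
import numpy as np, cv2
from workcell import bot
def ray(n,uv):
    c=bot.get_calibration(n); P=c["pose"]
    s=np.array([(uv[0]-c["cx"])/c["fx"],(uv[1]-c["cy"])/c["fy"]])
    t=s.copy()
    for _ in range(20): t=s/(1+c["k1"]*(t@t))
    return P[:3,3],P[:3,:3]@np.array([t[0],-t[1],-1])
def onz(n,uv,z):
    o,d=ray(n,uv); return o+d*(z-o[2])/d[2]
def tri(a,b):
    (o1,d1),(o2,d2)=ray("scene",a),ray("top",b)
    s=np.linalg.lstsq(np.c_[d1,-d2],o2-o1,rcond=None)[0]
    p,q=o1+d1*s[0],o2+d2*s[1]; return (p+q)/2,np.linalg.norm(p-q)
def proj(n,p):
    c=bot.get_calibration(n);P=c["pose"];q=P[:3,:3].T@(np.asarray(p)-P[:3,3])
    s=np.array([q[0],-q[1]])/-q[2]; s=s*(1+c["k1"]*(s@s)); return s*c["fx"]+[c["cx"],c["cy"]]
def blobs(img,lo,hi,mina=15):
    m=cv2.inRange(cv2.cvtColor(img,cv2.COLOR_BGR2HSV),lo,hi)
    cs,_=cv2.findContours(m,cv2.RETR_EXTERNAL,cv2.CHAIN_APPROX_NONE)
    return [c for c in cs if cv2.contourArea(c)>=mina],m
E
python3 - <<'E'
from h import *
for n,(x,y,w,h) in dict(scene=(150,120,200,180),top=(160,140,200,150)).items():
    im=cv2.imread(f"pics/{n}0.png")
    cv2.imwrite(f"pics/{n}0z.png",cv2.resize(im[y:y+h,x:x+w],None,fx=4 if n=="top" else 3.3,fy=4 if n=="top" else 3.3,interpolation=cv2.INTER_CUBIC))
    for nm,lo,hi in(("yel",(24,150,90),(34,255,255)),("or",(8,130,100),(16,255,255))):
        for c in blobs(im,lo,hi,12)[0]:
            print(n,nm,cv2.contourArea(c),cv2.moments(c)["m10"]/cv2.moments(c)["m00"],cv2.moments(c)["m01"]/cv2.moments(c)["m00"],cv2.approxPolyDP(c,3,True)[:,0].tolist()[:8])
E
```

```text
scene yel 472.5 243.7622574955908 234.8395061728395 [[264, 233], [256, 224], [224, 237], [230, 246]]
scene yel 1094.5 172.7143292218669 249.4941373534338 [[182, 223], [162, 225], [162, 276], [184, 273]]
scene or 508.0 346.8474409448819 69.14862204724409 [[325, 58], [352, 83], [369, 80], [346, 63], [340, 53]]
top yel 989.0 342.77805864509605 217.13902932254803 [[342, 190], [326, 237], [344, 244], [360, 197]]
top yel 494.0 275.93522267206475 198.09412955465586 [[258, 191], [258, 204], [294, 205], [294, 192]]
top or 686.5 36.983248361252734 365.2743384316581 [[26, 345], [26, 363], [31, 369], [26, 383], [47, 383], [48, 354]]
```

View pics/scene0z.png

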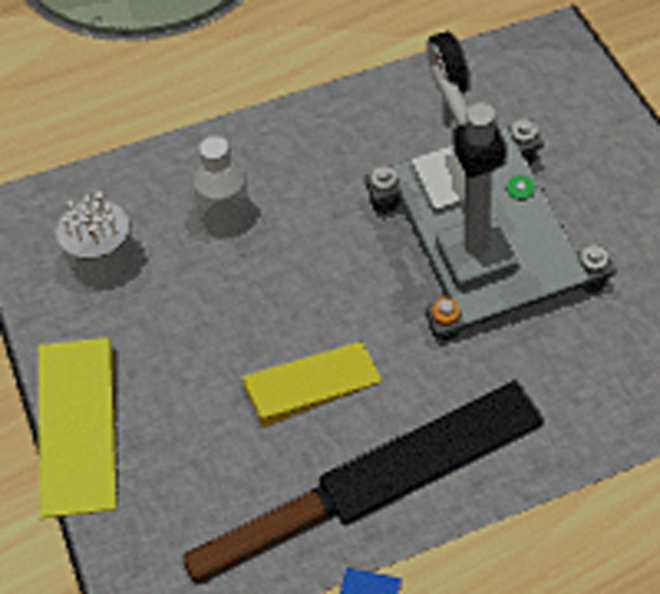

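View pics/top0z.png

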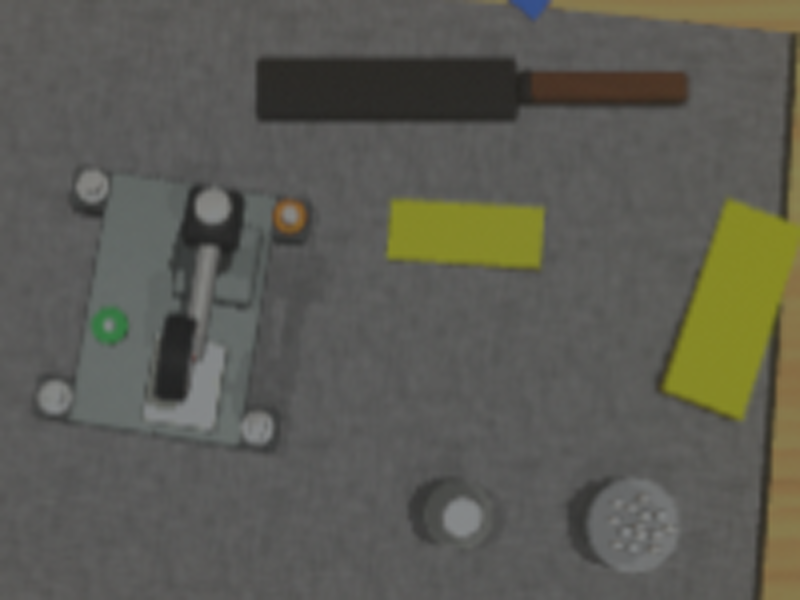

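```bash
python3 - <<'E'
from h import *
print("nut tri",tri((285.1,213.6),(232.5,194)))
N=lambda z:onz("top",(232.5,194),z)[:2]
for nm,uv in dict(sf=(232.5,194),pp=(183,186.5),far=(174,239),mm=(224.5,247)).items(): print(nm,onz("top",uv,.046 if nm!='far' else .055).round(4))
top=cv2.imread("pics/top0.png");sc=cv2.imread("pics/scene0.png")
for n,im,c0 in(("top",top,(276,198)),("scene",sc,(244,235))):
    for c in blobs(im,(22,110,60),(36,255,255),100)[0]:
        r=cv2.minAreaRect(c)
        if np.hypot(*(np.array(r[0])-c0))<15:
            print(n,r,cv2.boxPoints(r).round(1).tolist())
# subpixel edges by hand from zoom: TL(389,199) BL(387,262) TR(545,207) BR(541,269)
for nm,(u,v),z in(("toe+",(389,199),.002),("toe-",(387,262),.002),("heel+",(545,207),.018),("heel-",(541,269),.018)):
    print(nm,onz("top",(160+u/4-.375,140+v/4-.375),z).round(4))
for nm,(u,v),z in(("toe+",(381,379),.002),("toe-",(362,342),.002),("heel+",(262,417),.018),("heel-",(244,377),.018)):
    print("scene",nm,onz("scene",(150+u/3.3-.35,120+v/3.3-.35),z).round(4))
for nm,uv,z in(("bottle",(160+462/4,140+518/4),.105),("tub",(160+632/4,140+528/4),.082),("knife sheath low",(160+517/4,140+120/4),.012),("handle end",(160+688/4,140+102/4),.02)):print(nm,onz("top",uv,z).round(4))
E
```

```text
nut tri (array([0.59738807, 0.03078988, 0.0299029 ]), np.float64(0.0015335365967762704))
sf [0.5947 0.0295 0.046 ]
pp [0.6169 0.1685 0.046 ]
far [0.47   0.1896 0.055 ]
mm [0.4478 0.0517 0.046 ]
top ((275.96923828125, 198.05386352539062), (38.32978439331055, 15.309724807739258), 3.1798300743103027) [[256.3999938964844, 204.60000610351562], [257.29998779296875, 189.3000030517578], [295.5, 191.5], [294.70001220703125, 206.8000030517578]]
scene ((243.9072265625, 234.4587860107422), (16.297649383544922, 39.70308303833008), 68.96248626708984) [[222.5, 234.0], [259.5, 219.6999969482422], [265.3999938964844, 234.89999389648438], [228.3000030517578, 249.1999969482422]]
toe+ [ 0.6142 -0.0396  0.002 ]
toe- [ 0.5681 -0.0377  0.002 ]
heel+ [ 0.6051 -0.1512  0.018 ]
heel- [ 0.5604 -0.1473  0.018 ]
scene toe+ [ 0.6153 -0.0436  0.002 ]
scene toe- [ 0.5746 -0.0397  0.002 ]
scene heel+ [ 0.6072 -0.1517  0.018 ]
scene heel- [ 0.5653 -0.148   0.018 ]
bottle [ 0.3879 -0.0839  0.105 ]
tub [ 0.3792 -0.198   0.082 ]
knife sheath low [ 0.6689 -0.1341  0.012 ]
handle end [ 0.68   -0.2579  0.02  ]
```

Request:
{"name": "servo_tool", "arguments": {
  "targets": [
    [[0,0,-0.8],1],
    [[0,0,-0.8],1],
    [[0,0,-0.8],1],
    [[0,0,-0.6],1],
    [[0,0,0],1],
    [[0,0,0],1],
    [[0,0,0],1],
    [[0,0,0],1],
    [[0,0,0],1],
    [[0,0,0],1],
    [[0,0,0],1],
    [[0,0,0],1]
  ],
  "gripper": -0.76,
  "newtons": 40
}}

```text
clock: 1.6
position: [0.242, 0.5761, 0.3809]
tool_rot: [-3.141, 0.001, 1.694]
force: [-0.2, -0.4, 0.1]
grip_width: 0.0103
```

Request:
{"name": "servo_tool", "arguments": {
  "targets": [
    [[0,0,0],1],
    [[0,0,0],1],
    [[-0.5,0.25,0],0],
    [[-0.9,0.45,0],0],
    [[-0.9,0.45,0],0],
    [[-0.9,0.45,0],0],
    [[-0.9,0.45,0],0],
    [[-0.9,0.45,0],0],
    [[-0.9,0.45,0],0],
    [[-0.9,0.45,0],0],
    [[0,0,0],0]
  ]
}}

```text
clock: 2.98
position: [0.3965, 0.2251, 0.3816]
tool_rot: [3.141, -0.0, 1.517]
force: [0.0, 0.7, -0.5]
grip_width: 0.0099
```

Request:
{"name": "servo_tool", "arguments": {
  "targets": [
    [[-0.9,0.46,0],0],
    [[-0.9,0.46,0],0],
    [[-0.9,0.46,0],0],
    [[-0.9,0.46,0],0],
    [[-0.9,0.46,0],0],
    [[-0.9,0.46,0],0],
    [[-0.9,0.46,0],0],
    [[-0.9,0.46,0],0],
    [[-0.9,0.46,0],0],
    [[0,0,0],0]
  ]
}}

```text
clock: 4.22
position: [0.5826, -0.1893, 0.3802]
tool_rot: [-3.14, 0.002, 1.518]
force: [0.7, -0.7, -0.6]
grip_width: 0.01
```

Request:
{"name": "servo_tool", "arguments": {
  "targets": [
    [[-0.1,0,0.8],0],
    [[0,0,0.8],0],
    [[0,0,0.8],0],
    [[0,0,0.8],0],
    [[0,0,0.8],0],
    [[0,0,0.8],0],
    [[0,0,0.8],0],
    [[0,0,0.8],0],
    [[0,0,0.6],0],
    [[0,0,0],0]
  ]
}}

```text
clock: 5.48
position: [0.5811, -0.1897, 0.0296]
tool_rot: [-3.138, -0.001, 1.523]
force: [-0.1, 0.1, 0.4]
grip_width: 0.0102
```

```bash
python3 - <<'E'
from h import *
for n,(x,y,w,h) in dict(scene=(180,150,160,120),top=(210,150,160,120)).items():
    im=bot.grab_frame(n); cv2.imwrite(f"pics/{n}1.png",im)
    cv2.imwrite(f"pics/{n}1z.png",cv2.resize(im[y:y+h,x:x+w],None,fx=5,fy=5,interpolation=cv2.INTER_CUBIC))
print(bot.observe()["position"],bot.observe()["force"])
E
```

```text
[ 0.58253716 -0.19076902  0.03213951] [ 0.62537024 -0.6923269   0.00215631]
```

View pics/scene1z.png

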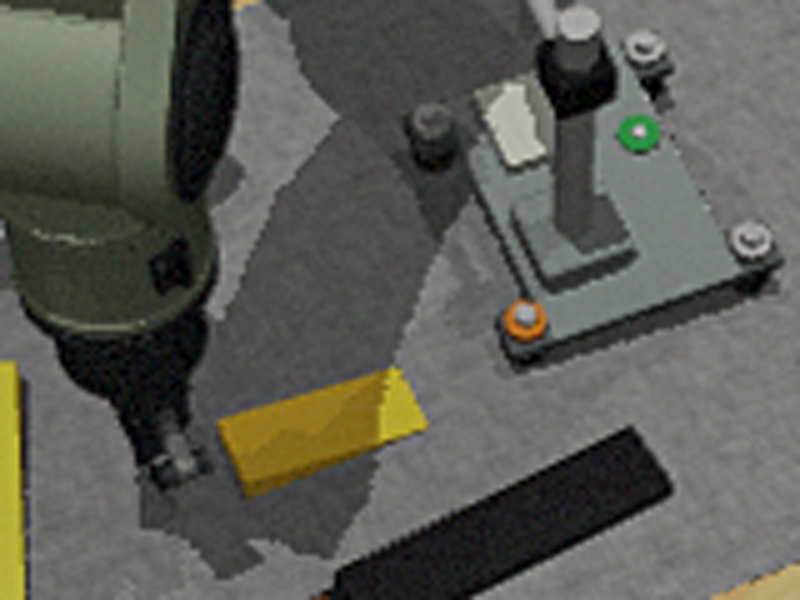

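View pics/top1z.png

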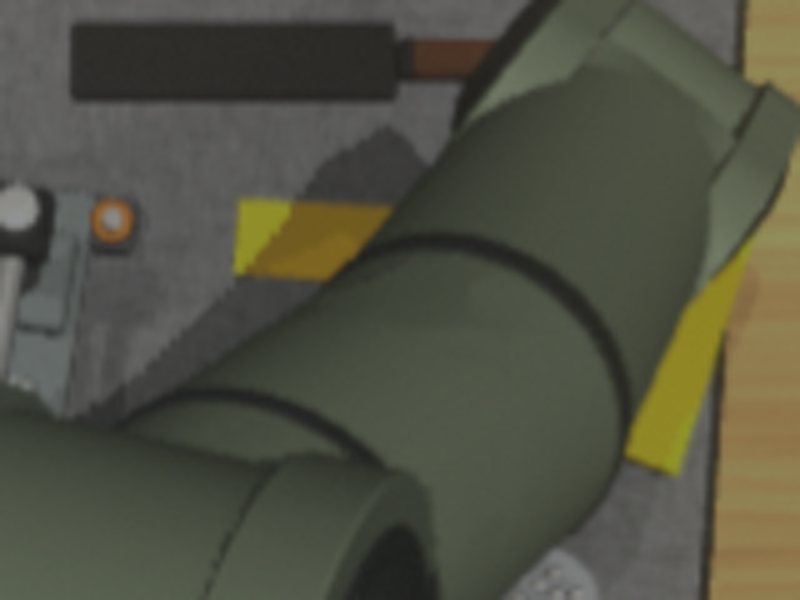

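```bash
python3 - <<'E'
from h import *
print(tri((222,170),(318,157)))
print(proj("top",(0.5825,-0.19,.25)),proj("top",(0.5825,-0.19,.0)),proj("scene",(0.5825,-0.19,.03)))
print("cap corner",[ (z,onz("top",(210+460/5,150+110/5),z).round(3)) for z in(.2,.3)])
print("ring left", [ (z,onz("top",(210+130/5,150+420/5),z).round(3)) for z in(.3,.4,.5)])
E
cp pics/top1.png pics/top1full.png
```

```text
(array([ 0.62649151, -0.15422545,  0.36210398]), np.float64(0.00950193559525175))
[324.11882261 185.99420196] [308.67441206 199.90008529] [212.00404436 242.92667159]
cap corner [(0.2, array([ 0.626, -0.146,  0.2  ])), (0.3, array([ 0.606, -0.133,  0.3  ]))]
ring left [(0.3, array([0.471, 0.012, 0.3  ])), (0.4, array([0.467, 0.009, 0.4  ])), (0.5, array([0.462, 0.006, 0.5  ]))]
```

View pics/scene1.png

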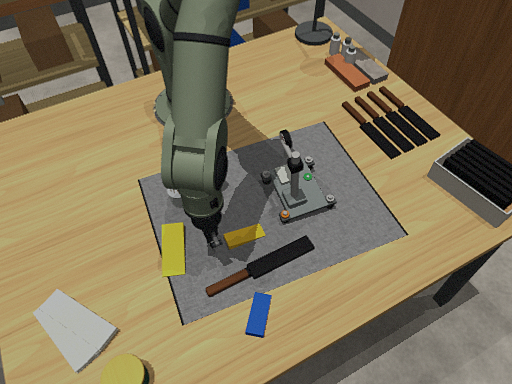

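View pics/top1.png

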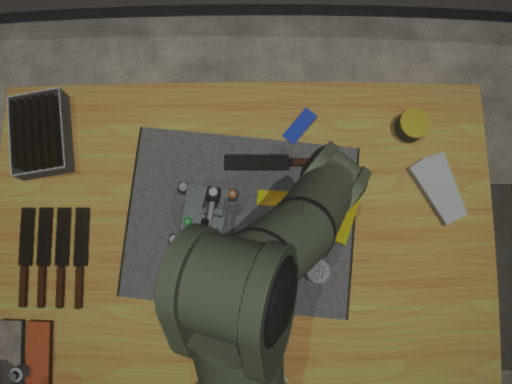

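Request:
{"name": "servo_tool", "arguments": {
  "targets": [
    [[0,0,0.22],0],
    [[0,0,0.22],0],
    [[0.2,0,0],0],
    [[0.2,0,0],0],
    [[0.2,0,0],0],
    [[0.2,0,0],0],
    [[0.1,0,0],0],
    [[0.1,0,0],0],
    [[0,0,0],0]
  ]
}}

```text
clock: 6.7
position: [0.5846, -0.141, 0.0093]
tool_rot: [-3.142, -0.0, 1.522]
force: [0.1, -0.3, 0.2]
grip_width: 0.0103
```

```bash
cat > look.py <<'E'
import sys
from h import *
t=sys.argv[1]
for n,(x,y,w,h) in dict(scene=(180,150,160,120),top=(170,150,160,120)).items():
    im=bot.grab_frame(n); cv2.imwrite(f"pics/{n}{t}.png",im)
    cv2.imwrite(f"pics/{n}{t}z.png",cv2.resize(im[y:y+h,x:x+w],None,fx=5,fy=5,interpolation=cv2.INTER_CUBIC))
o=bot.observe();print(o["position"],o["force"])
E
python3 look.py 2
```

```text
[ 0.58447586 -0.14156965  0.00927764] [ 0.15249928 -0.11264971 -0.13881347]
```

View pics/scene2z.png

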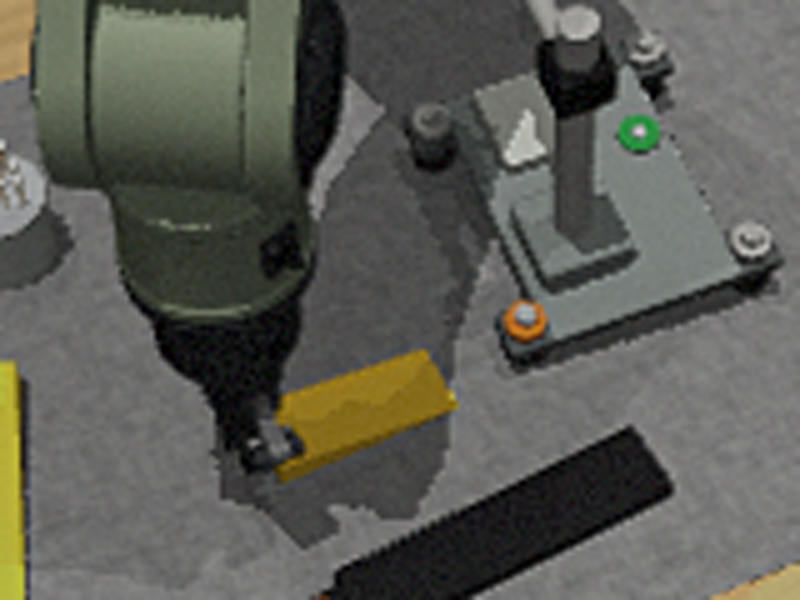

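View pics/top2z.png

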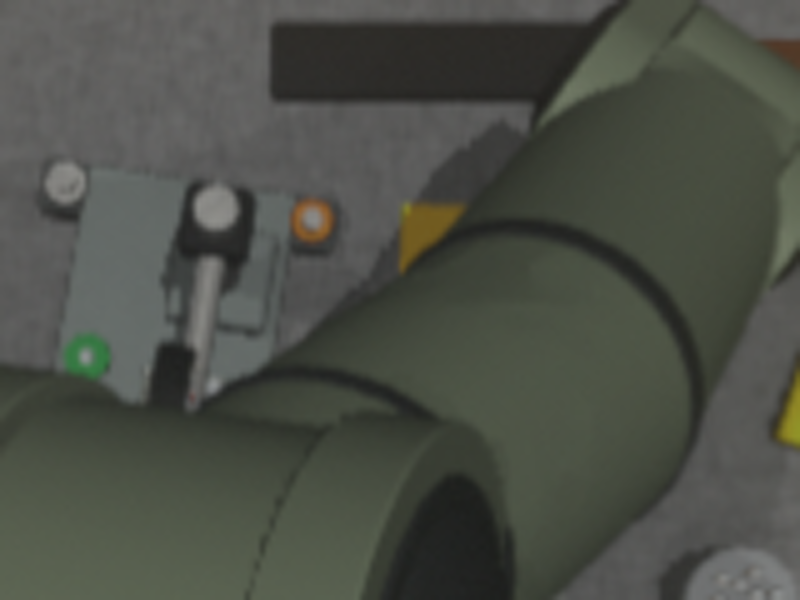

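```bash
cat > w.py <<'E'
from h import *
import sys,json
# scene-zoom pixels: toeR toeL heelR (top edges)
pts=json.loads(sys.argv[1]); f=lambda p,z:onz("scene",(180+p[0]/5-.4,150+p[1]/5-.4),z)[:2]
tr,tl,hr=f(pts[0],.002),f(pts[1],.002),f(pts[2],.018)
tm=(tr+tl)/2; e=tr-hr; print("toe",tm.round(4),"w",np.linalg.norm(tr-tl).round(4),"edge len",np.linalg.norm(e).round(4),"heading from +y (edge)",np.arctan2(e[0],e[1]).round(3),"(toe)",np.arctan2(-(tr-tl)[1],(tr-tl)[0]).round(3))
E
python3 w.py '[[428,428],[397,367],[250,492]]'
python3 w.py '[[456,404],[427,350],[282,474]]'
python3 -c "
from h import *
print(onz('top',(170+404/5-.4,150+203/5-.4),.002),onz('top',(170+400/5-.4,150+272/5-.4),.002))"
```

```text
toe [ 0.5953 -0.0423] w 0.0444 edge len 0.1087 heading from +y (edge) 0.037 (toe) 0.098
toe [ 0.5915 -0.0211] w 0.04 edge len 0.11 heading from +y (edge) -0.005 (toe) 0.087
[ 0.61186673 -0.02079826  0.002     ] [ 0.57152139 -0.01819053  0.002     ]
```

Request:
{"name": "servo_tool", "arguments": {
  "targets": [
    [[0.12,0,0],0],
    [[0.12,0,0],0],
    [[0.12,0,0],0],
    [[0.12,0,0],0],
    [[0.12,0,0],0],
    [[0.12,0,0],0],
    [[0.12,0,0],0],
    [[0,0,0],0]
  ]
}}

```text
clock: 7.8
position: [0.5867, -0.0987, 0.0092]
tool_rot: [-3.141, -0.0, 1.523]
force: [0.2, 0.3, -0.2]
grip_width: 0.0099
```

```bash
python3 look.py 3
```

```text
[ 0.58656092 -0.0994115   0.00927088] [-0.71988431  0.49831833  0.2354796 ]
```

View pics/scene3z.png

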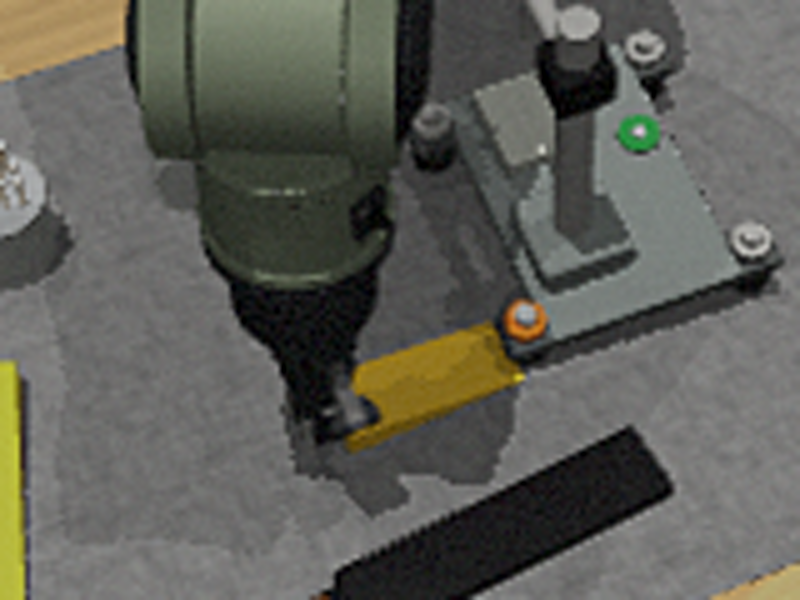

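View pics/top3z.png

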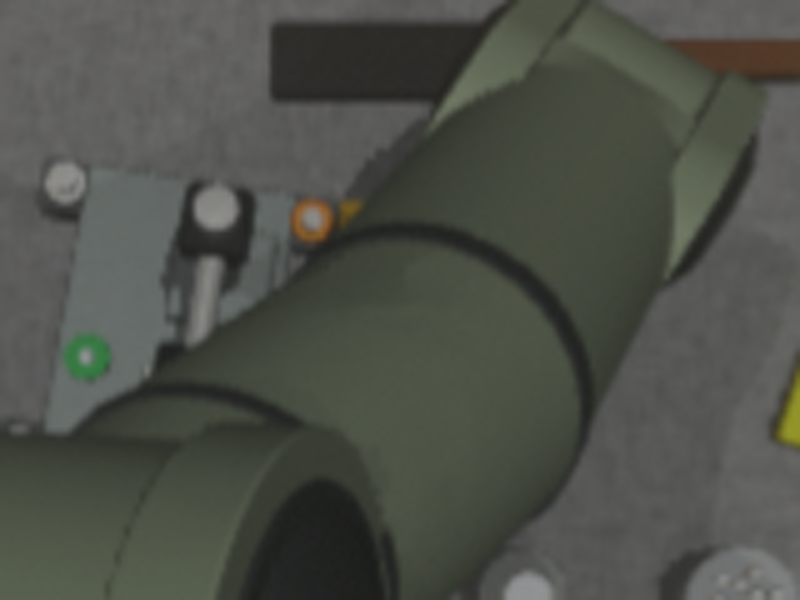

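```bash
python3 w.py '[[522,378],[490,322],[348,450]]'; python3 -c "
from h import *
print('scene nut base', onz('scene',(180+525/5-.4,150+318/5-.4),.037), 'top nut',onz('top',(170+313/5-.4,150+220/5-.4),.037), 'toeR top',onz('top',(170+360/5-.4,150+203/5-.4),.002))"
```

```text
toe [0.5938 0.0205] w 0.0423 edge len 0.1131 heading from +y (edge) -0.013 (toe) 0.083
scene nut base [0.5997621  0.02830684 0.037     ] top nut [0.59716667 0.03065873 0.037     ] toeR top [0.61204274 0.00476577 0.002     ]
```

Request:
{"name": "servo_tool", "arguments": {
  "targets": [
    [[0.08,0,0],0],
    [[0.08,0,0],0],
    [[0.08,0,0],0],
    [[0.08,0,0],0],
    [[0.08,0,0],0],
    [[0.08,0,0],0]
  ]
}}

```text
clock: 8.65
position: [0.5877, -0.0762, 0.0094]
tool_rot: [3.141, 0.001, 1.521]
force: [-0.5, -4.9, 0.1]
grip_width: 0.0103
```

Request:
{"name": "servo_tool", "arguments": {
  "targets": [
    [[0.06,0,0],0],
    [[0.06,0,0],0],
    [[0.06,0,0],0],
    [[0.06,0,0],0]
  ]
}}

```text
clock: 9.15
position: [0.5883, -0.0638, 0.0093]
tool_rot: [3.141, 0.001, 1.522]
force: [0.2, -5.4, 0.1]
grip_width: 0.0102
```

```bash
python3 look.py 4
```

```text
[ 0.58837387 -0.06328643  0.00931282] [-0.02629013 -1.80687301  0.36743404]
```

View pics/scene4z.png

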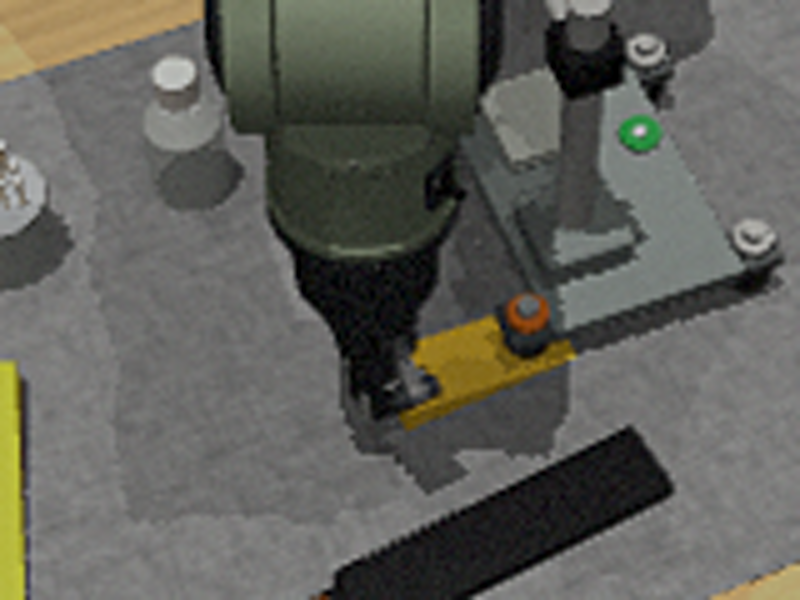

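Request:
{"name": "servo_tool", "arguments": {
  "targets": [
    [[0.06,0,0],0],
    [[0.06,0,0],0],
    [[0.06,0,0],0],
    [[0.06,0,0],0],
    [[0.06,0,0],0]
  ]
}}

```text
clock: 9.88
position: [0.5891, -0.0486, 0.0093]
tool_rot: [3.141, 0.0, 1.522]
force: [-0.3, -4.6, 1.0]
grip_width: 0.0099
```

Request:
{"name": "servo_tool", "arguments": {
  "targets": [
    [[0.04,0,0],0],
    [[0.04,0,0],0]
  ]
}}

```text
clock: 10.12
position: [0.5893, -0.0446, 0.0093]
tool_rot: [3.142, 0.0, 1.522]
force: [-0.2, -5.3, 1.3]
grip_width: 0.0107
```

Request:
{"name": "servo_tool", "arguments": {
  "targets": [
    [[0.04,0,0],0],
    [[0.04,0,0],0]
  ]
}}

```text
clock: 10.38
position: [0.5894, -0.0409, 0.0093]
tool_rot: [3.142, 0.001, 1.522]
force: [0.0, -7.8, -0.8]
grip_width: 0.0103
```

```bash
python3 look.py 5
```

```text
[ 0.58948741 -0.04067614  0.00933976] [-0.24231001 -6.12680791  0.37710178]
```

View pics/scene5z.png

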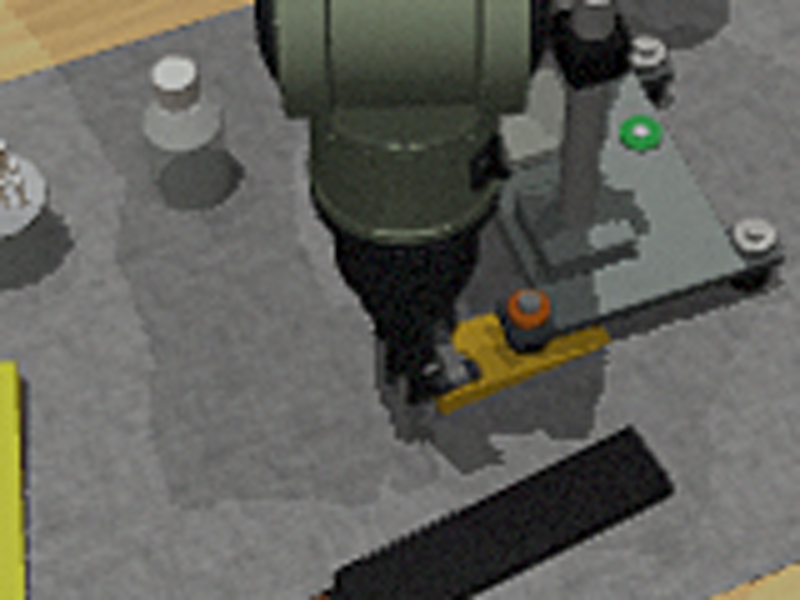

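Request:
{"name": "servo_tool", "arguments": {
  "targets": [
    [[0.03,0,0],0],
    [[0.02,0,0],0]
  ]
}}

```text
clock: 10.72
position: [0.5896, -0.039, 0.0093]
tool_rot: [3.141, 0.001, 1.521]
force: [0.8, -10.5, 0.1]
grip_width: 0.0104
```

```bash
python3 look.py 6; python3 - <<'E'
from h import *
# nut centroids: grey-bright/white nuts and orange in scene frames
for t in "013456":
    im=cv2.imread(f"pics/scene{t}.png")
    out=[]
    for c in((309,160),(331,198)):
        p=im[c[1]-8:c[1]+8,c[0]-8:c[0]+8].astype(float).max(2); w=np.clip(p-150,0,None); yy,xx=np.mgrid[-8:8,-8:8]
        out+= [((w*xx).sum()/w.sum()+c[0]).round(2),((w*yy).sum()/w.sum()+c[1]).round(2)] if w.sum() else [0,0]
    g=blobs(im[150:270,240:340],(45,100,60),(80,255,255),5)[0]
    m=cv2.moments(max(g,key=cv2.contourArea)) if g else None
    print(t,out, m and (m["m10"]/m["m00"]+240,m["m01"]/m["m00"]+150))
E
```

```text
[ 0.58956527 -0.03882457  0.00931011] [-0.16912558 -7.49311556 -0.27368761]
0 [np.float64(308.43), np.float64(159.09), np.float64(329.88), np.float64(197.57)] (307.31111111111113, 176.03555555555556)
1 [np.float64(308.64), np.float64(158.76), np.float64(330.0), np.float64(197.65)] (307.31111111111113, 176.03555555555556)
3 [np.float64(308.51), np.float64(158.97), np.float64(330.07), np.float64(197.58)] (307.31111111111113, 176.03555555555556)
4 [np.float64(308.42), np.float64(159.29), np.float64(330.37), np.float64(196.82)] (307.56944444444446, 176.11574074074073)
5 [np.float64(308.99), np.float64(159.71), np.float64(330.88), np.float64(196.81)] (307.61502347417843, 176.093896713615)
6 [np.float64(309.05), np.float64(159.68), np.float64(331.28), np.float64(196.72)] (307.61502347417843, 176.093896713615)
```

Request:
{"name": "servo_tool", "arguments": {
  "targets": [
    [[-0.1,0,0],0],
    [[-0.3,0,0],0],
    [[-0.5,0,0],0],
    [[-0.5,0,0],0],
    [[-0.5,0,-0.5],0],
    [[-0.7,0,-0.8],0],
    [[-0.7,0,-0.8],0],
    [[-0.7,0,-0.8],0],
    [[-0.7,0,-0.8],0],
    [[-0.7,0,-0.8],0],
    [[-0.7,0,-0.8],0],
    [[0,0,0],0]
  ]
}}

```text
clock: 12.32
position: [0.5738, -0.347, 0.2773]
tool_rot: [3.138, 0.003, 1.518]
force: [-0.1, 0.1, -0.7]
grip_width: 0.0103
```

```bash
python3 look.py 7
```

```text
[ 0.57424409 -0.34291633  0.27392682] [-0.14150918  0.25524707 -0.90090005]
```

View pics/scene7z.png

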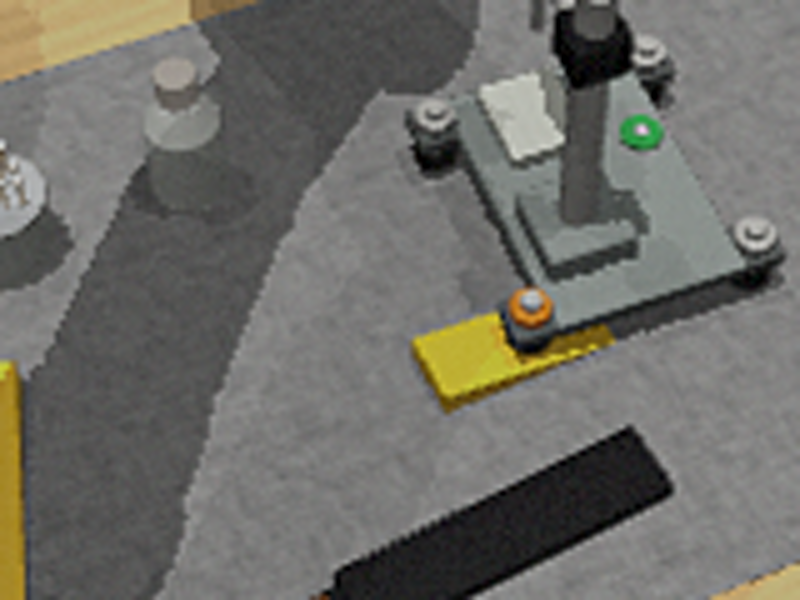

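View pics/top7z.png

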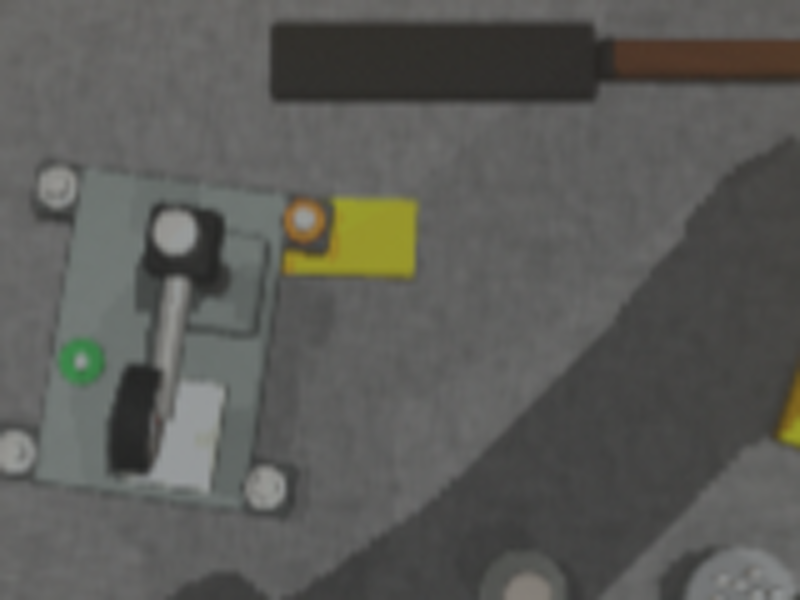

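```bash
python3 - <<'E'
from h import *
T=lambda u,v,z:onz("top",(170+u/5-.4,150+v/5-.4),z)
S=lambda u,v,z:onz("scene",(180+u/5-.4,150+v/5-.4),z)
nt,ns=T(304,219,.046),S(531,304,.046)
h1,h2=T(417,200,.018),T(415,276,.018); hs1,hs2=S(450,396,.018),S(414,343,.018)
toeS=S(612,338,.002)
print("nut",nt.round(4),ns.round(4),"heel",h1.round(4),h2.round(4),hs1.round(4),hs2.round(4),"toeR",toeS.round(4))
for n,a,b in((nt,h1,h2),(ns,hs1,hs2)):
    m=(a+b)/2; l=(a-b)[:2]; l/=np.linalg.norm(l); d=np.array([-l[1],l[0]])
    r=(n-m)[:2]; print("from heel",(r@d).round(4),"lateral",(r@l).round(4),"heading",np.arctan2(d[0],d[1]).round(3))
f={k:T(*uv,.046)[:2] for k,uv in dict(sf=(304,219),pp=(57,187),far=(16,452),mm=(266,488)).items()}
print({k:v.round(4) for k,v in f.items()})
c=(sum(f.values()))/4; x=(f["pp"]+f["sf"]-f["far"]-f["mm"]);yaw=np.arctan2(x[1],x[0]);R=np.array([[np.cos(yaw),-np.sin(yaw)],[np.sin(yaw),np.cos(yaw)]])
print("centre",c,"yaw",yaw)
ct=tri((180+598/5-.4,150+2/5),(170+175/5-.4,150+232/5-.4)); print("col top rough",ct)
ctt=T(175,232,.248)[:2]; print("col top top-view@248",ctt,"pred",c+R@[.034,-.025])
E
```

```text
nut [0.5965 0.0353 0.046 ] [0.5983 0.0327 0.046 ] heel [ 0.6111 -0.0282  0.018 ] [ 0.5673 -0.0267  0.018 ] [ 0.6137 -0.0282  0.018 ] [ 0.5728 -0.0285  0.018 ] toeR [0.617  0.0782 0.002 ]
from heel 0.063 lateral 0.0051 heading 0.034
from heel 0.061 lateral 0.0056 heading -0.009
{'sf': array([0.5965, 0.0353]), 'pp': array([0.6156, 0.1741]), 'far': array([0.4676, 0.1946]), 'mm': array([0.4473, 0.0563])}
centre [0.53172021 0.11507821] yaw -0.13869411746493052
col top rough (array([0.56316447, 0.08631189, 0.23174388]), np.float64(0.0021420074754660585))
col top top-view@248 [0.56138386 0.0855138 ] pred [0.56193747 0.08561778]
```

View pics/scene7.png

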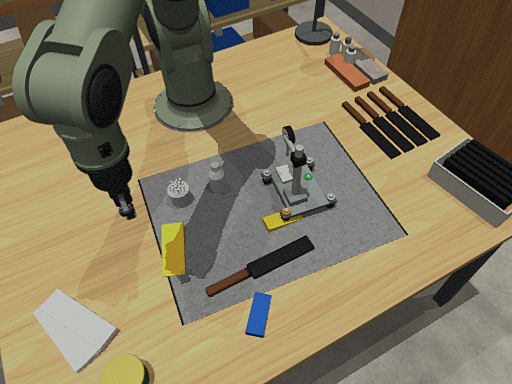

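```bash
python3 -c "
from workcell import bot
print(bot.job_done()); print(bot.observe()['clock'])"
```

```text
the job is handed in; nothing more can be done
None
the job is handed in; nothing more can be done
```

I pushed the smaller yellow wedge, thin end first, under the short foot with nearly closed fingertips. I then backed the arm off, left the wedge in place and handed the job in at about 12.4 s; no verdict is reported.

- **Touchdown:** in the last few millimetres the push force rose from about 5 N to 10.5 N and the far nut stopped sinking in the pictures. I take this as the far foot being on the bench; I had no direct reading of that contact.
- **Wedge position:** the short foot sits 61–63 mm from the heel, so 47–49 mm in from the toe, and about 5 mm off the wedge's centre line (limit 18 mm).
- **Stand:** the column top was within 1 mm of where it should be when level, so the tilt is about 0.003 rad. The stand moved roughly 2–3 mm, about as much as the measurement error.
- **Other objects:** the bottle, tub and knife looked undisturbed in the last pictures, and the arm was clear of everything.
- **Disagreement:** the two cameras differed by 2–3 mm on positions and about 0.04 rad on the wedge's heading, well within the limits. A rough two-view height for the column top came out 16 mm low, because it was partly cut off in the zoomed crop; I ignored it.

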